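# Swap pliers between a crowded rack and the bench stand

## Robot

A 6-joint arm with a two-finger parallel gripper is mounted at the origin on a cart in front of the work surface, level with it; the furniture and walls round the work are solid. World frame = base frame: x ahead of the robot, y to its left, z up, the work surface at z = 0. Lengths are in m, angles in rad, forces in N, time in s.
With the tool pointing down it reaches from about 0.4 to 0.825 m from the base axis. Payload 7 kg.
Tool frame: the origin (TCP) lies at the very end of the fingers, on their centre line; the grasp point (between the pads) lies 19 mm behind it; z points along the fingers, y is the line along which they close (so a half turn about z gives the same grasp; the last joint's range is limited). The gripper opens to 85 mm and grips with 20 to 120 N. Pads are 22 mm wide; open, the fingers measure 114 mm over their backs; the gripper's body (76 mm by 85 mm) begins 54 mm behind the grasp point. The pads swing forward as they close: fully open they stand 13 mm farther back than shut.
Start: joints at [1.517, 0.359, 0.012, 0, -1.224, -0.288], TCP at [0.226, 0.636, 0.231] pointing down, gripper open.
Joint ranges: [-3.07, 3.07], [-1.43, 2.12], [-1.02, 1.25], [-3.03, 1.67], [-3.05, -0], [-3.03, 3.03]. Speed limits (rad/s): [2.39, 2.39, 3.01, 3.14, 3.14, 3.14].

## Interface

Orientations are given as a unit quaternion [x, y, z, w].
In Python, from cell import read_state, viewer, ctrl gives the robot as it stands.
- The arm moves only by the shell command python3 -m crank 'ROWS' [FORCE]. ROWS is a JSON object of lists of equal length, an entry for each row: "fingers": the closure in counts, from 0 (fully open) to 255 (shut); "translation": the shift along the world's x, y, z in cm, a list of three; "turn": the turn, a rotation vector about the world's x, y, z in degrees, a list of three. A call has 1 to 12 rows; each row shifts and turns the commanded pose from where the row before left it; what a row does not reach is not made up. A row lasts 1/10 s, in which the tool goes at most 50 mm and 8.59 degrees, less where a joint would pass 70% of its speed; a pose out of reach is approached as far as the arm can. A call with a gripper value outside its range is refused whole. The fingers move at their own pace and stop on an object; FORCE is the grip in N (left out, the last holds). Time passes only in rows, so rows that do not move let the fingers close. It gives the time, the measured TCP pose, the force, the opening and the grip force at its end, in the units of the state.
- read_state(): the state, without advancing time (a new reading comes with each control period).
- viewer.snapshot(name): name is "side" or "top"; returns the picture (384x512x3 uint8, red, green, blue); there is no depth.
- viewer.camera_info(name): a dict with "fx", "fy", "cx", "cy" (pixels), "k1" (the pictures are not rectified: a ray, as slopes to the right and down, at radius r is drawn at 1 + k1 r^2 times it, then the intrinsics apply), "world_to_cam" (4x4, takes a point from world to camera coordinates). Camera axes: x right, y down, z forward; pixel columns grow to the right and rows downward; lengths in m; the calibration is good to about 2 mm. A picture is of the moment at which its call begins. camera_info takes no time and is no camera call.
- ctrl.hand_in(): hands the job in; it is judged then, once.
Trained networks look in the newest picture that a camera, given by its name, has taken for a name from the list of things; names that differ only in an ending like _2 or _b are one class to them, and where a whole thing is asked for, a point or a joint stands for the part that bears it (a point fixed in the world has none). Each returns a list of dicts, best first, with "conf" (0 to 1); they miss things now and then, are a little off and sometimes report something else, mostly with a low value. They report only what shows in the picture. A call takes as long as a camera call.
- viewer.recognise(label, camera): "at" ([column, row] in pixels, amid what is visible of it).
- viewer.trace(label, camera): "mask" (384x512 bool, what is visible of it) and "at" ([column, row] in pixels, amid what is visible of it).
- viewer.landmark_of(label, camera): "at" ([column, row] in pixels: a listed point, or the origin of a listed thing).
The state is a dict: "clock": time; "joint_positions": joint angles; "qd": joint speeds; "tau": joint torques, N m; "eef_pos": TCP position; "eef_rot": TCP orientation; "ft_force": force on the tool from outside, world axes, zero at the start; "moment": the same for the moment, N m; "gripper_width": finger opening in m; "finger_force": force on a finger pad.
Only numpy, scipy, OpenCV 4.12 (cv2) and the standard library are available. Lean on these libraries where they do the work, as an engineer would, in place of code of your own. Each camera call takes 0.05 s, during which the arm holds its last target. There are 200 camera calls.

## Task

Change over the wire-bending pliers for the next job: take the bird-beak pliers, the only pair with long slim pointed beaks (they stand highest), out of the rack full of cutters and hang them on the small bench stand; the wire cutters that hang on the stand are finished with and go into the place that comes free in the rack. Both must end hanging properly, astride the rail with beaks up and the joint sitting down on it, square to the rail and let go. Leave the other pliers hanging in their places and do not knock the cast, bottle or jar about.

Things in the scene. Friction and masses are not known exactly. Their poses are not given: they have to be found in the camera images.
- plier_rack: Fixed metal storage rack: drip tray 148 x 160 x 13 mm, two parallel rails along its y, all eight places taken at the start. Origin: centre of the underside, on the worktop; z up. Yaw varies. Pliers hang astride a rail, one handle each side of the strip, beaks up, joint underside on the rail edge. 16 mm wide uprights at y = +-68 mm hold the rails and end 4 mm above them.
- rack_rail_a (a point): Middle of the top edge of the rack's rail at rack x = -36 mm, 95 mm above the worktop; axes as the rack's. The rail is a steel strip on edge along y, 3.6 mm thick, 18 mm deep. Its four places are at y = -45, -15, +15, +45 mm from here, parted by round pins 4 mm thick, 6 mm above the edge, at y = -30, 0, +30 mm.
- rack_rail_b (a point): The same point on the rack's other rail, at rack x = +36 mm, which is alike.
- bench_stand: Fixed small bench stand: dark steel foot 80 x 156 x 9 mm with one rail above it. Origin: centre of the underside, on the worktop; z up. Yaw varies. One pair of cutters hangs on its rail at the start, up to 30 mm to either side of the middle.
- stand_rail (a point): Middle of the top edge of the stand's rail, 95 mm above the worktop; axes as the stand's. The rail is a plain steel strip on edge along y, 3.6 mm thick, 18 mm deep, without pins, free between 3 mm thick uprights at y = +-68 mm that end 4 mm above it.
- birdbeak_pivot (a point): Bird-beak pliers, bare steel, 122 x 58 x 12 mm, 60 to 120 g, in any place of the rack: long slim pointed beaks, the tip standing highest, 44 mm above the rail (the others 32 mm). The point is the centre of the joint pivot, 9 mm above the rail edge when hung, mid-thickness. Hold it by the joint from above, across its width. Hung, its y axis points straight down to the handle ends, x across the rail, z along the rail.
- birdbeak_throat (a point): Underside of the bird-beak's joint (what sits on the rail), 9 mm below the pivot; handles run down 73 mm from it as a V, 5 mm apart inside at the top, 31 mm at the ends; outside 21 mm wide 4 mm above this point, 58 mm wide 45 mm below it. Joint: 15 mm wide 7 mm above this point, widest (17 mm) 18 mm above, then tapering to the tip; 9 mm thick (12 at the pivot).
- cutter_pivot (a point): Finished wire cutters, bare steel, 110 x 58 x 12 mm, 60 to 120 g, the only pliers on the bench stand at the start: short blunt jaws, tip 32 mm above the rail. The point is the centre of the joint pivot, 9 mm above the rail edge when hung. Handles and joint measure the same as the bird-beak's. Hung, its y axis points straight down to the handle ends, x across the rail, z along the rail.
- stored_1_pivot (a point): One of the seven other pairs stored in the rack, to be left hanging: wire cutters, short blunt jaws, 110 mm long, the tip 32 mm above the rail. The point is the centre of its joint pivot, 9 mm above the rail edge; handles, joint and axes as the bird-beak's.
- stored_2_pivot (a point): One of the seven other pairs stored in the rack, to be left hanging: wire cutters, short blunt jaws, 110 mm long, the tip 32 mm above the rail. The point is the centre of its joint pivot, 9 mm above the rail edge; handles, joint and axes as the bird-beak's.
- stored_3_pivot (a point): One of the seven other pairs stored in the rack, to be left hanging: wire cutters, short blunt jaws, 110 mm long, the tip 32 mm above the rail. The point is the centre of its joint pivot, 9 mm above the rail edge; handles, joint and axes as the bird-beak's.
- stored_4_pivot (a point): One of the seven other pairs stored in the rack, to be left hanging: wire cutters, short blunt jaws, 110 mm long, the tip 32 mm above the rail. The point is the centre of its joint pivot, 9 mm above the rail edge; handles, joint and axes as the bird-beak's.
- stored_5_pivot (a point): One of the seven other pairs stored in the rack, to be left hanging: wire cutters, short blunt jaws, 110 mm long, the tip 32 mm above the rail. The point is the centre of its joint pivot, 9 mm above the rail edge; handles, joint and axes as the bird-beak's.
- stored_6_pivot (a point): One of the seven other pairs stored in the rack, to be left hanging: wire cutters, short blunt jaws, 110 mm long, the tip 32 mm above the rail. The point is the centre of its joint pivot, 9 mm above the rail edge; handles, joint and axes as the bird-beak's.
- stored_7_pivot (a point): One of the seven other pairs stored in the rack, to be left hanging: wire cutters, short blunt jaws, 110 mm long, the tip 32 mm above the rail. The point is the centre of its joint pivot, 9 mm above the rail edge; handles, joint and axes as the bird-beak's.
- cast_mid (a point): A white plaster dental cast lying beside the stand (62 x 70 x 29 mm), to be left alone. The point is its centre, half-way up.
- bottle_mid (a point): A brown dropper bottle beside the rack (34 mm diameter, 102 mm high), to be left standing. The point is its centre, half-way up.
- jar_mid (a point): A clear jar with a lid beside the stand (62 mm diameter, 86 mm high), to be left standing. The point is its centre, half-way up.
- cleaner_front (a point): Middle of the front of the steam cleaner, the tall white machine behind the gap between rack and stand; the point is at its foot, on the worktop, at its nearest to the robot's side. The machine reaches 150 mm to either side of this point, back from it, and is 240 mm high: carry the hanging handles round its front or well above it.

How it is judged:
At the end, for the whole second after the job is handed in: The bird-beak hangs on the stand's rail, the cutters on a rack rail: pivot within 6 mm of over the rail and 99 to 110 mm above the worktop, upright within 14 degrees, square to the rail within 17; both let go, the other pliers and bystanders undisturbed (x of birdbeak_pivot in the frame of bench_stand between -0.006 and 0.006 m and y of birdbeak_pivot in the frame of bench_stand between -0.062 and 0.062 m and z of birdbeak_pivot in the frame of bench_stand between 0.099 and 0.11 m and angle between each of birdbeak_pivot, cutter_pivot's own y axis and vertical above 2.9 rad and angle between the z axis of birdbeak_pivot and the y axis of bench_stand, either way round below 0.3 rad and (x of cutter_pivot in the frame of plier_rack between -0.042 and -0.03 m or x of cutter_pivot in the frame of plier_rack between 0.03 and 0.042 m) and y of cutter_pivot in the frame of plier_rack between -0.062 and 0.062 m and z of cutter_pivot in the frame of plier_rack between 0.099 and 0.11 m and angle between the z axis of cutter_pivot and the y axis of plier_rack, either way round below 0.3 rad); the robot touches nothing.
It fails at once if one of the seven other stored pliers is shifted by more than 12 mm or knocked askew (distance of any of stored_1_pivot, stored_2_pivot, stored_3_pivot, stored_4_pivot, stored_5_pivot, stored_6_pivot, stored_7_pivot from where it was at the start of the episode above 0.012 m or angle between any of stored_1_pivot, stored_2_pivot, stored_3_pivot, stored_4_pivot, stored_5_pivot, stored_6_pivot, stored_7_pivot's own y axis and vertical below 2.75 rad).
It fails at once if the cast, the bottle or the jar is pushed more than 20 mm or tipped (distance of any of cast_mid, bottle_mid, jar_mid from where it was at the start of the episode above 0.02 m or angle between any of cast_mid, bottle_mid, jar_mid's own z axis and vertical above 0.3 rad).
It also fails if it takes over 54 s, if anything falls off the work surface, if the arm or the gripper's body presses on something with over 40 N, if the wrist force passes 120 N, or if a joint passes its speed limit or range.

## Working session

There is one attempt and no reset: what is moved stays moved. The work goes in short steps, Python scripts to look and compute and a shell command to move; the robot and the scene stay as the last step left them, time stands still between calls to the robot, and variables do not carry over. Pictures are saved under pics/ and viewed, at most 10 in all, crops included, and the job is handed in when it is done.

```bash
mkdir -p pics; ls; cat > h.py <<'E'
import numpy as np, cv2
from cell import read_state, viewer, ctrl
def ray(cam,uv):
    c=viewer.camera_info(cam); W=np.array(c["world_to_cam"])
    d=np.array([(uv[0]-c["cx"])/c["fx"],(uv[1]-c["cy"])/c["fy"]]); s=d.copy()
    for _ in range(20): s=d/(1+c["k1"]*(s@s))
    R=W[:3,:3]; o=-R.T@W[:3,3]; v=R.T@np.array([s[0],s[1],1.]); return o,v
def atz(cam,uv,z):
    o,v=ray(cam,uv); return o+v*(z-o[2])/v[2]
def proj(cam,p):
    c=viewer.camera_info(cam); W=np.array(c["world_to_cam"]); q=W[:3,:3]@np.asarray(p)+W[:3,3]
    s=q[:2]/q[2]; s=s*(1+c["k1"]*(s@s)); return np.array([c["fx"]*s[0]+c["cx"],c["fy"]*s[1]+c["cy"]])
def tri(a,b):
    A=np.zeros((3,3));y=np.zeros(3)
    for cam,uv in (("top",a),("side",b)):
        o,v=ray(cam,uv); v=v/np.linalg.norm(v); P=np.eye(3)-np.outer(v,v); A+=P;y+=P@o
    return np.linalg.solve(A,y)
def save(cam,name,box=None,scale=1):
    im=viewer.snapshot(cam)[:,:,::-1]
    if box: im=im[box[1]:box[3],box[0]:box[2]]
    cv2.imwrite("pics/"+name,cv2.resize(np.ascontiguousarray(im),None,fx=scale,fy=scale,interpolation=cv2.INTER_CUBIC))
E
python3 - <<'E'
from h import *
np.set_printoptions(precision=4,suppress=True)
save("top","top0.png",scale=1.5);save("side","side0.png",scale=1.5)
for cam in("top","side"):
    o,_=ray(cam,(256,192));print(cam,o,viewer.camera_info(cam)["fx"])
H={"plier_rack":0,"rack_rail_a":.095,"bench_stand":0,"stand_rail":.095,"birdbeak_pivot":.104,"birdbeak_throat":.095,"cutter_pivot":.104,"stored_1_pivot":.104,"cast_mid":.0145,"bottle_mid":.051,"jar_mid":.043,"cleaner_front":0}
for l,z in H.items():
  for cam in("top","side"):
    for d in viewer.landmark_of(l,cam)[:9]:
        print(l,cam,round(d["conf"],2),np.round(d["at"],1),atz(cam,d["at"],z)[:2])
E
```

```text
pics
top [0.2817 0.0472 1.359 ] 425.1636919550835
side [-0.0439  0.686   0.4632] 351.1544479086527
plier_rack top 0.95 [196.5 186.3] [0.5314 0.2005]
plier_rack top 0.25 [193.5 193.6] [0.5073 0.2096]
plier_rack side 0.6 [199.  236.9] [0.5125 0.223 ]
rack_rail_a top 0.94 [189.  195.3] [0.4863 0.2117]
rack_rail_a top 0.57 [190.1 172.1] [0.5577 0.2103]
rack_rail_a side 0.86 [188.3 195.7] [0.5494 0.2113]
rack_rail_a side 0.83 [204.1 204.8] [0.4856 0.2208]
bench_stand top 0.87 [309.7 206.9] [ 0.4657 -0.1669]
bench_stand side 0.96 [301.9 187.4] [ 0.4615 -0.159 ]
stand_rail top 0.78 [316.  202.2] [ 0.4672 -0.1714]
stand_rail top 0.73 [186.4 170.5] [0.5626 0.2217]
stand_rail side 0.73 [302.  158.7] [ 0.4627 -0.1553]
stand_rail side 0.62 [300.3 190.1] [0.3529 0.0295]
birdbeak_pivot top 0.56 [194.5 198.5] [0.4752 0.1938]
birdbeak_pivot side 0.54 [211.8 198.3] [0.4814 0.1998]
birdbeak_throat top 0.65 [271.  209.6] [ 0.4441 -0.0351]
birdbeak_throat top 0.45 [194.  198.6] [0.4763 0.1964]
birdbeak_throat top 0.36 [308.8 206.6] [ 0.4537 -0.1493]
birdbeak_throat top 0.29 [194.2 195.7] [0.4852 0.196 ]
[... 462 characters left out ...]
 177.7] [ 0.5401 -0.0667]
stored_1_pivot top 0.2 [189.7 197.3] [0.4788 0.2083]
stored_1_pivot side 0.42 [190.6 191.9] [0.5458 0.2061]
cast_mid top 0.59 [269.1 212. ] [ 0.4468 -0.0342]
cast_mid side 0.83 [282.  198.4] [ 0.4524 -0.0383]
bottle_mid top 0.68 [151.6 197.4] [0.4861 0.3342]
bottle_mid side 0.8 [167.2 240.1] [0.4963 0.3239]
jar_mid top 0.83 [353. 212.] [ 0.4441 -0.2974]
jar_mid top 0.26 [313.9 203.3] [ 0.4713 -0.1737]
jar_mid side 0.72 [332.  161.5] [ 0.4402 -0.3098]
cleaner_front top 0.85 [277.9 176.8] [ 0.5645 -0.0644]
cleaner_front top 0.48 [309.9 209.6] [ 0.4568 -0.1674]
cleaner_front side 0.78 [258.6 183.9] [ 0.5852 -0.1007]
cleaner_front side 0.38 [206.9 203.3] [0.6224 0.0897]
```

View pics/top0.png

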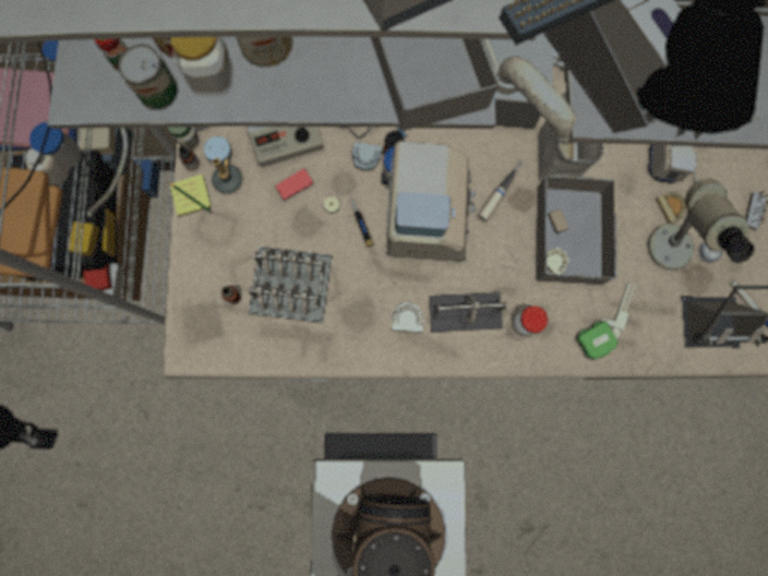

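View pics/side0.png

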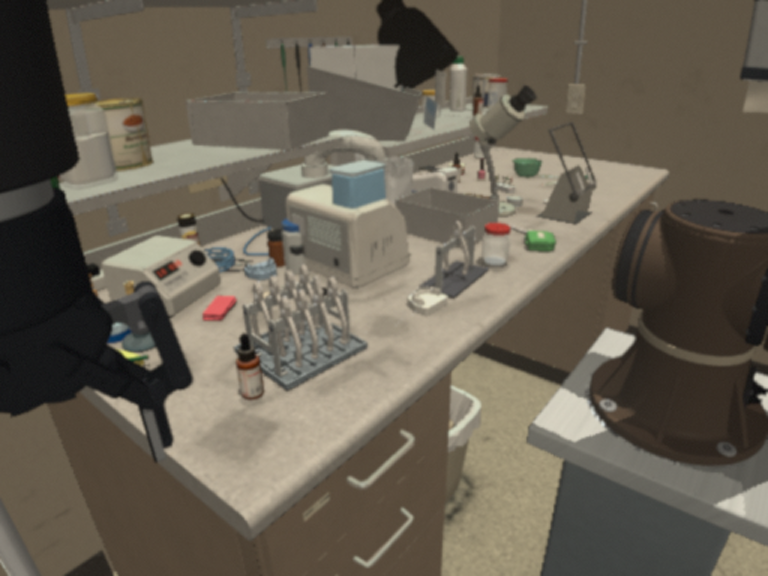

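```bash
python3 - <<'E'
from h import *
a=viewer.snapshot("top")[:,:,::-1];b=viewer.snapshot("side")[:,:,::-1]
def z(i,x0,y0,x1,y1,w,h): return cv2.resize(np.ascontiguousarray(i[y0:y1,x0:x1]),(w,h),interpolation=cv2.INTER_CUBIC)
t=np.hstack([z(a,160,160,228,220,400,353),z(a,280,180,348,240,400,353)])
cv2.imwrite("pics/c1.png",t)
s=np.hstack([z(b,150,175,255,265,480,411),z(b,280,140,350,200,320,274) if 0 else cv2.copyMakeBorder(z(b,280,140,350,200,320,274),0,137,0,0,cv2.BORDER_CONSTANT)])
cv2.imwrite("pics/c2.png",s)
E
```

```text
(no output)
```

View pics/c1.png

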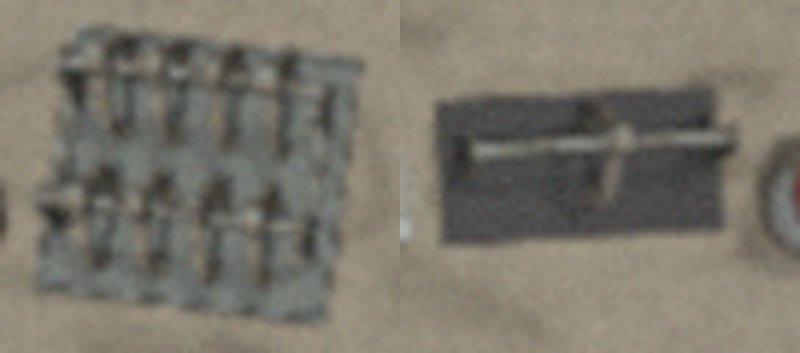

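View pics/c2.png

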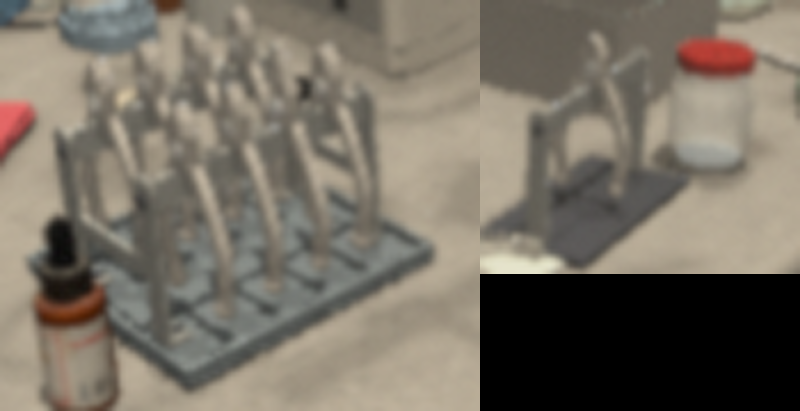

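```bash
cat >> h.py <<'E'
from scipy.optimize import least_squares
def fit(px,hx,hy,z):
    w=np.array([atz("top",p,z)[:2] for p in px])
    c0=w.mean(0)
    # order: image TL,TR,BR,BL = world (+x,+y),(+x,-y),(-x,-y),(-x,+y)
    L=np.array([[hx,hy],[hx,-hy],[-hx,-hy],[-hx,hy]])
    f=lambda q:(np.array([[np.cos(q[2]),-np.sin(q[2])],[np.sin(q[2]),np.cos(q[2])]])@L.T).T+q[:2]-w
    r=least_squares(lambda q:f(q).ravel(),[*c0,0]); return r.x,f(r.x)
E
python3 - <<'E'
from h import *
np.set_printoptions(precision=4,suppress=True)
s=400/68
R=np.array([(80,28),(362,62),(325,322),(38,290)])/s+[160,160]
S=(np.array([(438,100),(715,85),(722,230),(442,245)])-[400,0])/s+[280,180]
for l in("plier_rack","bench_stand"):
    for cam,z in(("top",0.01),("side",0.01)):
        d=viewer.trace(l,cam)
        if d: print(l,cam,d[0]["conf"],d[0]["mask"].sum(),cv2.minAreaRect(np.argwhere(d[0]["mask"])[:,::-1].astype(np.float32)))
r,e=fit(R,.074,.08,.013);print(r,e)
t,e=fit(S,.04,.078,.009);print(t,e)
np.save("fit.npy",[r,t])
b=viewer.snapshot("side")[:,:,::-1];a=viewer.snapshot("top")[:,:,::-1]
def draw(img,cam,x0,y0,x1,y1,k):
    im=cv2.resize(np.ascontiguousarray(img[y0:y1,x0:x1]),None,fx=k,fy=k,interpolation=cv2.INTER_CUBIC)
    def m(p,c): 
        u=(proj(cam,p)-[x0,y0]+.5)*k; cv2.circle(im,tuple(int(v) for v in u),3,c,1)
    def W(q,x,y,z): c,s_=np.cos(q[2]),np.sin(q[2]);return [q[0]+c*x-s_*y,q[1]+s_*x+c*y,z]
    for x in(-.036,.036):
        for y in(-.045,-.015,.015,.045):
            m(W(r,x,y,.095),(0,255,0));m(W(r,x,y,.127),(255,0,0));m(W(r,x,y,.139),(0,0,255))
        for y in (-.068,.068): m(W(r,x,y,.099),(0,255,255))
    return im
i1=draw(b,"side",165,175,240,250,6);i2=draw(a,"top",160,155,215,215,6)
h=max(i1.shape[0],i2.shape[0])
p=lambda i:cv2.copyMakeBorder(i,0,h-i.shape[0],0,0,cv2.BORDER_CONSTANT)
cv2.imwrite("pics/c3.png",np.hstack([p(i1),p(i2)]))
E
```

```text
plier_rack top 0.76 1611 ((192.06153869628906, 189.00770568847656), (52.46669006347656, 45.644779205322266), 7.125016689300537)
plier_rack side 0.83 2420 ((196.98275756835938, 222.7069091796875), (62.57933044433594, 83.74859619140625), 68.19859313964844)
bench_stand top 0.87 1102 ((311.8214111328125, 207.62448120117188), (24.78813362121582, 51.03104019165039), 86.72950744628906)
bench_stand side 0.62 845 ((301.49212646484375, 177.6783447265625), (35.12531661987305, 50.530494689941406), 60.524105072021484)
[ 0.5181  0.2062 -0.1173] [[ 0.0012  0.0018]
 [ 0.0009 -0.0011]
 [-0.0021 -0.0018]
 [ 0.      0.001 ]]
[ 0.4609 -0.1683  0.0492] [[ 0.0007  0.0024]
 [-0.0008  0.0001]
 [-0.0004 -0.0023]
 [ 0.0005 -0.0002]]
```

View pics/c3.png

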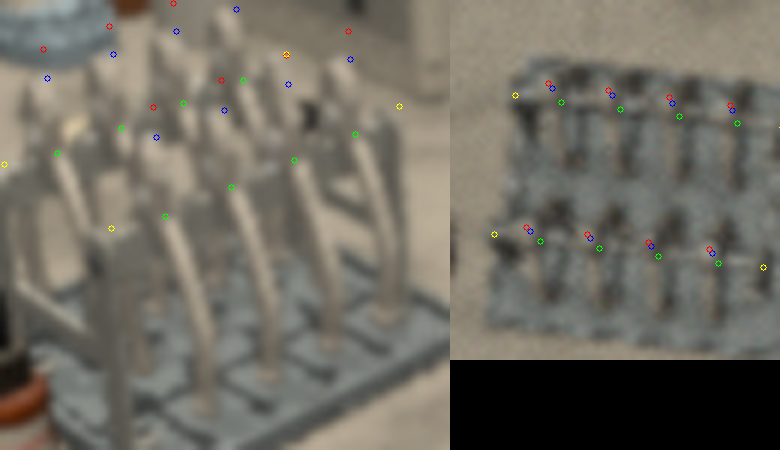

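```bash
python3 - <<'E'
from h import *
b=np.mean([viewer.snapshot("side")[:,:,::-1].astype(float) for _ in range(5)],0)
im=cv2.resize(b[172:222,165:230],None,fx=12,fy=12,interpolation=cv2.INTER_CUBIC)
im=np.clip((im-60)*1.6,0,255).astype(np.uint8)
cv2.imwrite("pics/c4.png",im)
for l in("birdbeak_pivot",):
  for cam in("top","side"):
    print(cam,[(round(d["conf"],2),d["at"]) for d in viewer.trace(l,cam)][:4],[(round(d["conf"],2),d["at"]) for d in viewer.landmark_of("birdbeak_throat",cam)][:4])
E
```

```text
top [(0.65, [192.1, 197.4])] [(0.56, [193.1, 196.7])]
side [(0.55, [214.5, 201.0])] [(0.75, [212.4, 200.9]), (0.19, [200.0, 181.1])]
```

View pics/c4.png

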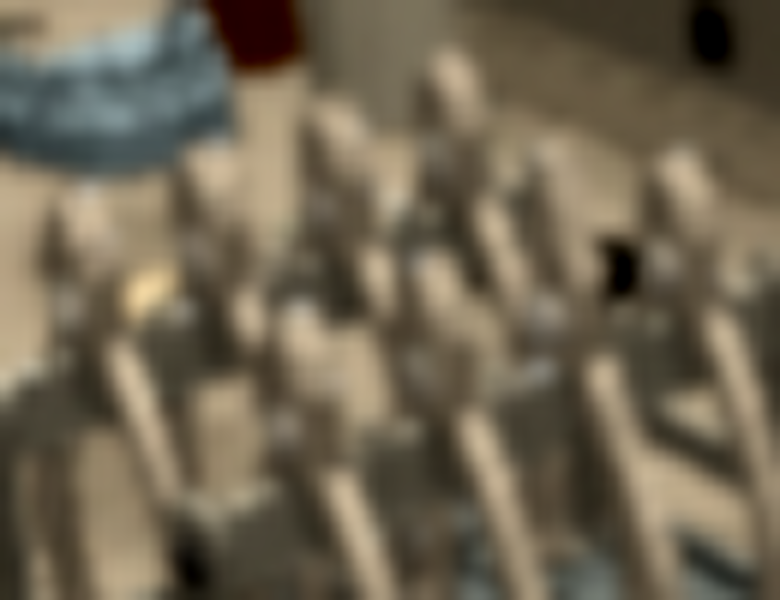

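The third pair on the near rail (crop (545,150), side image (210,184)) is slim and tallest: the bird-beak, matching the network. Next I refine the rail lines.

```bash
python3 - <<'E'
from h import *
np.set_printoptions(precision=4,suppress=True)
r,t=np.load("fit.npy")
def W(q,x,y): c,s=np.cos(q[2]),np.sin(q[2]);return np.array([q[0]+c*x-s*y,q[1]+s*x+c*y])
print("rack place",W(r,-.036,-.015),"rail a",W(r,-.036,0),"b",W(r,.036,0))
k=400/68
for p in((470,150),(735,137)): print("stand upright",atz("top",(np.array(p)-[400,0])/k+[280,180],.098), W(t,0,.068 if p[0]<600 else -.068))
print("cutter tip",atz("top",np.array([222,135])/k+[280,180],.125))
print("bb tip tri", atz("side",(165+545/12,172+150/12),.138))
# repeated landmarks
for l,z in(("stand_rail",.095),("rack_rail_a",.095),("cutter_pivot",.104),("birdbeak_pivot",.104)):
  for cam in("top","side"):
    o=[]
    for _ in range(4):
        viewer.snapshot(cam); o+=[atz(cam,d["at"],z)[:2] for d in viewer.landmark_of(l,cam) if d["conf"]>.4]
    print(l,cam,np.array(o).tolist() and np.round(o,4).tolist())
s=read_state();print(s["clock"],s["eef_pos"],s["eef_rot"],s["gripper_width"])
from scipy.spatial.transform import Rotation as R
print(R.from_quat(s["eef_rot"]).as_matrix())
E
```

```text
rack place [0.4806 0.1955] rail a [0.4823 0.2104] b [0.5538 0.202 ]
stand upright [ 0.4564 -0.0978  0.098 ] [ 0.4575 -0.1004]
stand upright [ 0.4637 -0.2347  0.098 ] [ 0.4642 -0.2362]
cutter tip [ 0.4606 -0.1714  0.125 ]
bb tip tri [0.4825 0.1994 0.138 ]
stand_rail top [[0.4638, -0.1646], [0.4614, -0.1771], [0.4675, -0.1726], [0.4827, 0.2065]]
stand_rail side [[0.4625, -0.1679], [0.4848, 0.2185], [0.4574, -0.1591], [0.4686, -0.1603], [0.563, 0.189], [0.4648, -0.1599], [0.5605, 0.1844]]
rack_rail_a top [[0.5593, 0.2112], [0.4747, 0.2081], [0.5524, 0.1582], [0.4769, 0.2087], [0.5586, 0.213], [0.4817, 0.2122], [0.5621, 0.2052], [0.4817, 0.2071], [0.5565, 0.206]]
rack_rail_a side [[0.4862, 0.223], [0.5493, 0.2086], [0.4867, 0.2132], [0.5524, 0.2062], [0.5488, 0.2049], [0.4983, 0.2029], [0.4865, 0.2215], [0.5561, 0.2023], [0.4874, 0.1979]]
cutter_pivot top [[0.4735, -0.1782], [0.4607, -0.1682], [0.4623, -0.1755]]
cutter_pivot side [[0.46, -0.165], [0.4514, -0.1638], [0.4618, -0.1701], [0.3737, -0.1683], [0.4579, -0.1633], [0.3443, 0.0335]]
birdbeak_pivot top [[0.4431, -0.1426], [0.5745, 0.2463], [0.4758, 0.2079], [0.4779, 0.2127], [0.4801, 0.1966], [0.4809, 0.2023], [0.4761, 0.1953]]
birdbeak_pivot side [[0.478, 0.2053], [0.4778, 0.2014], [0.475, 0.2067], [0.4747, 0.201]]
5.35 [0.2263 0.6359 0.2313] [ 0.9854 -0.1701  0.     -0.    ] 0.08557656238296549
[[ 0.9422 -0.3352  0.    ]
 [-0.3352 -0.9422  0.    ]
 [ 0.     -0.     -1.    ]]
```

```bash
python3 -m crank '{"fingers":[0,0,0,120,120,120,120,120,120,120,120,120],"translation":[[2.31,-3.97,0],[2.31,-3.97,0],[2.31,-3.97,0],[2.31,-3.97,0],[2.31,-3.97,0],[2.31,-3.97,0],[2.31,-3.97,0],[2.31,-3.97,0],[2.31,-3.97,0],[2.31,-3.97,0],[2.31,-3.97,0],[0,0,0]],"turn":[[0,0,-7],[0,0,-7],[0,0,-7],[0,0,-7],[0,0,-7],[0,0,-7],[0,0,-7],[0,0,-7],[0,0,-7],[0,0,-7],[0,0,-7],[0,0,0]]}' 30; python3 -c "
from h import *
s=read_state();print(s['joint_positions'],s['ft_force'],s['gripper_width'],s['finger_force'])"
```

```text
clock: 6.55
eef_pos: [0.4819, 0.1953, 0.2314]
eef_rot: [-0.662, 0.749, -0.0, -0.0]
ft_force: [-0.8, 0.8, -0.2]
gripper_width: 0.0456
finger_force: 0.0
[ 7.63036276e-01  1.02539894e-01 -3.25840793e-01  4.78285375e-04
 -1.14259876e+00 -8.86818699e-01] [-0.80885485  0.79103764 -0.21443442] 0.04559212999681331 0.0
```

```bash
python3 - <<'E'
from h import *
from scipy.spatial.transform import Rotation as R
np.set_printoptions(precision=4,suppress=True)
b=viewer.snapshot("side")[:,:,::-1];a=viewer.snapshot("top")[:,:,::-1]
s=read_state();print(s["clock"],s["eef_pos"],R.from_quat(s["eef_rot"]).as_matrix()[:,1],s["ft_force"])
k=5
i1=cv2.resize(np.ascontiguousarray(b[130:240,150:250]),None,fx=k,fy=k,interpolation=cv2.INTER_CUBIC)
u=(proj("side",s["eef_pos"])-[150,130]+.5)*k;cv2.circle(i1,tuple(int(v) for v in u),4,(0,0,255),1)
cv2.imwrite("pics/d1.png",i1)
E
```

```text
6.65 [0.4808 0.1981 0.2314] [-0.9932  0.1168 -0.0001] [ 0.0137 -0.21   -0.3985]
```

View pics/d1.png

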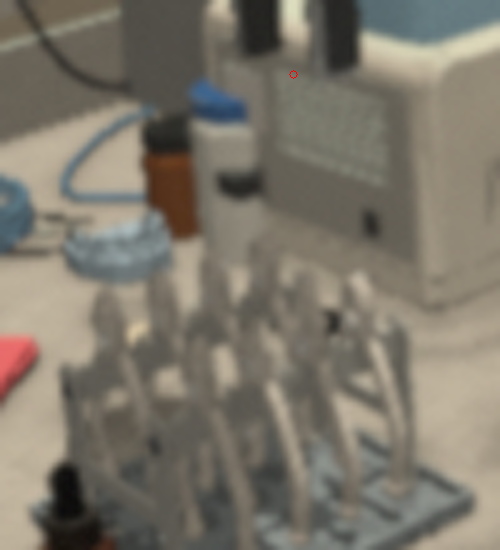

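```bash
python3 -m crank '{"fingers":[120,120,120,120,120,120,120,120],"translation":[[0,-0.2,-2.5],[0,0,-2.5],[0,0,-2.5],[0,0,-2.5],[0,0,-1.4],[0,0,-1.0],[0,0,-0.5],[0,0,0]],"turn":[[0,0,0],[0,0,0],[0,0,0],[0,0,0],[0,0,0],[0,0,0],[0,0,0],[0,0,0]]}'; python3 -m crank '{"fingers":[145,160,172,180,190,200],"translation":[[0,0,0],[0,0,0],[0,0,0],[0,0,0],[0,0,0],[0,0,0]],"turn":[[0,0,0],[0,0,0],[0,0,0],[0,0,0],[0,0,0],[0,0,0]]}' 20
```

```text
clock: 7.45
eef_pos: [0.4801, 0.1977, 0.1021]
eef_rot: [-0.666, 0.746, -0.0, -0.0]
ft_force: [0.7, -0.1, -0.3]
gripper_width: 0.0451
finger_force: 0.0
clock: 8.05
eef_pos: [0.4806, 0.1973, 0.1025]
eef_rot: [-0.665, 0.747, -0.0, 0.0]
ft_force: [-1.1, -0.3, -0.4]
gripper_width: 0.0184
finger_force: 0.1
```

```bash
python3 -m crank '{"fingers":[220,255,255,255,255,255],"translation":[[0,0,0],[0,0,0],[0,0,0],[0,0,0],[0,0,0],[0,0,0]],"turn":[[0,0,0],[0,0,0],[0,0,0],[0,0,0],[0,0,0],[0,0,0]]}' 30
```

```text
clock: 8.65
eef_pos: [0.4807, 0.1974, 0.1026]
eef_rot: [-0.665, 0.746, -0.0, 0.0]
ft_force: [3.7, -0.2, 3.7]
gripper_width: 0.0154
finger_force: 29.5
```

```bash
python3 -m crank '{"fingers":[255,255,255],"translation":[[0.1,0,0],[0,0,0],[0,0,0]],"turn":[[0,0,0],[0,0,0],[0,0,0]]}' 50; python3 -m crank '{"fingers":[255,255,255],"translation":[[0,0,0.2],[0,0,0.3],[0,0,0]],"turn":[[0,0,0],[0,0,0],[0,0,0]]}'
```

```text
clock: 8.95
eef_pos: [0.481, 0.1973, 0.1025]
eef_rot: [-0.665, 0.747, 0.0, -0.0]
ft_force: [-1.3, -0.6, 5.8]
gripper_width: 0.0148
finger_force: 48.5
clock: 9.25
eef_pos: [0.4809, 0.1971, 0.1072]
eef_rot: [-0.665, 0.747, 0.0, -0.0]
ft_force: [-0.9, -0.0, -1.1]
gripper_width: 0.0146
finger_force: 48.6
```

```bash
python3 -m crank '{"fingers":[255,255,255,255,255,255,255],"translation":[[0,0,1],[0,0,2],[0,0,2.5],[0,0,2.5],[0,0,2.5],[0,0,2.5],[0,0,0]],"turn":[[0,0,0],[0,0,0],[0,0,0],[0,0,0],[0,0,0],[0,0,0],[0,0,0]]}' 60; python3 -m crank '{"fingers":[255,255,255,255,255,255,255,255,255,255,255,255],"translation":[[-0.2,-2,0],[-0.2,-3,0],[-0.2,-3.6,0],[-0.2,-3.6,0],[-0.2,-3.6,0],[-0.2,-3.6,0],[-0.2,-3.6,0],[-0.2,-3.6,0],[-0.2,-3.2,0],[-0.2,-2,0],[-0.2,-1,0],[0,0,0]],"turn":[[0,0,1],[0,0,1],[0,0,1],[0,0,1],[0,0,1],[0,0,1],[0,0,1],[0,0,1],[0,0,1],[0,0,0.5],[0,0,0],[0,0,0]]}'; python3 - <<'E'
from h import *
a=viewer.snapshot("top")[:,:,::-1];b=viewer.snapshot("side")[:,:,::-1]
s=read_state();print(s["eef_pos"],s["eef_rot"],s["ft_force"],s["gripper_width"])
z=lambda i,x0,y0,x1,y1:cv2.resize(np.ascontiguousarray(i[y0:y1,x0:x1]),(400,400),interpolation=cv2.INTER_CUBIC)
cv2.imwrite("pics/e1.png",np.hstack([z(a,265,160,345,240),z(b,250,100,350,200)]))
E
```

```text
clock: 9.95
eef_pos: [0.4828, 0.1981, 0.2415]
eef_rot: [-0.666, 0.746, -0.0, 0.003]
ft_force: [0.5, 0.6, -0.0]
gripper_width: 0.0144
finger_force: 60.0
clock: 11.15
eef_pos: [0.4587, -0.1316, 0.2371]
eef_rot: [0.724, -0.69, -0.0, 0.0]
ft_force: [0.5, 0.4, -0.8]
gripper_width: 0.0141
finger_force: 60.0
[ 0.45919107 -0.13051649  0.23722428] [ 7.24644319e-01 -6.89123056e-01 -1.55256931e-04 -2.10234455e-06] [-0.16415624  0.44178018 -0.68353989] 0.014048628344595205
```

View pics/e1.png

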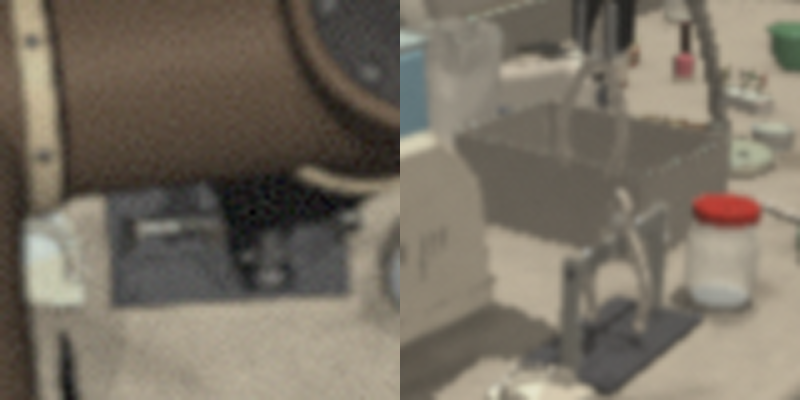

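```bash
python3 -m crank '{"fingers":[255,255,255,255,255,255,255,255],"translation":[[0,0,-2],[0,0,-2.5],[0,0,-2.5],[0,0,-2],[0,0,-1.5],[0,0,-0.7],[0,0,-0.6],[0,0,0]],"turn":[[0,0,0],[0,0,0],[0,0,0],[0,0,0],[0,0,0],[0,0,0],[0,0,0],[0,0,0]]}'; python3 -m crank '{"fingers":[255,255,255,255],"translation":[[0,0,-0.3],[0,0,-0.3],[0,0,0],[0,0,0]],"turn":[[0,0,0],[0,0,0],[0,0,0],[0,0,0]]}'
```

```text
clock: 12.05
eef_pos: [0.4594, -0.1304, 0.1191]
eef_rot: [0.725, -0.689, -0.0, 0.0]
ft_force: [0.6, 0.3, -0.2]
gripper_width: 0.0143
finger_force: 60.0
clock: 12.45
eef_pos: [0.4594, -0.1308, 0.1135]
eef_rot: [0.725, -0.689, 0.0, -0.0]
ft_force: [0.6, 0.5, -0.9]
gripper_width: 0.0145
finger_force: 60.0
```

No contact yet; continue down.

```bash
python3 -m crank '{"fingers":[255,255,255,255],"translation":[[0,0,-0.2],[0,0,-0.2],[0,0,-0.1],[0,0,0]],"turn":[[0,0,0],[0,0,0],[0,0,0],[0,0,0]]}'
```

```text
clock: 12.85
eef_pos: [0.4592, -0.1308, 0.1081]
eef_rot: [0.725, -0.689, -0.0, 0.0]
ft_force: [-0.2, 0.6, -0.8]
gripper_width: 0.0141
finger_force: 60.0
```

```bash
python3 -m crank '{"fingers":[255,255,255],"translation":[[0,0,-0.2],[0,0,-0.1],[0,0,0]],"turn":[[0,0,0],[0,0,0],[0,0,0]]}'
```

```text
clock: 13.15
eef_pos: [0.4592, -0.1308, 0.1051]
eef_rot: [0.725, -0.689, -0.0, 0.0]
ft_force: [-0.3, -0.1, -0.3]
gripper_width: 0.0141
finger_force: 60.0
```

```bash
python3 -m crank '{"fingers":[255,255,255],"translation":[[0,0,-0.2],[0,0,-0.1],[0,0,0]],"turn":[[0,0,0],[0,0,0],[0,0,0]]}'
```

```text
clock: 13.45
eef_pos: [0.4596, -0.1309, 0.1028]
eef_rot: [0.725, -0.689, 0.0, -0.0]
ft_force: [-1.1, 1.0, 5.8]
gripper_width: 0.0143
finger_force: 60.5
```

```bash
python3 -m crank '{"fingers":[200,180,150,120,120,120,120,120,120,120,120],"translation":[[0,0,0],[0,0,0],[0,0,0],[0,0,0],[0,0,0],[0,0,0.5],[0,0,1],[0,0,2],[0,0,2.5],[0,0,2],[0,0,0]],"turn":[[0,0,0],[0,0,0],[0,0,0],[0,0,0],[0,0,0],[0,0,0],[0,0,0],[0,0,0],[0,0,0],[0,0,0],[0,0,0]]}'; python3 - <<'E'
from h import *
np.set_printoptions(precision=4,suppress=True)
b=viewer.snapshot("side")[:,:,::-1]
for l in("birdbeak_pivot","cutter_pivot"):
    print(l,[(round(d["conf"],2),atz("side",d["at"],.104)) for d in viewer.landmark_of(l,"side")])
cv2.imwrite("pics/f1.png",cv2.resize(np.ascontiguousarray(b[120:200,265:345]),(560,560),interpolation=cv2.INTER_CUBIC))
E
```

```text
clock: 14.55
eef_pos: [0.4613, -0.1309, 0.1861]
eef_rot: [0.725, -0.689, 0.002, -0.002]
ft_force: [1.3, 0.0, -0.2]
gripper_width: 0.0452
finger_force: 0.0
birdbeak_pivot [(0.72, array([0.5629, 0.2417, 0.104 ])), (0.49, array([ 0.4477, -0.1166,  0.104 ]))]
cutter_pivot [(0.57, array([ 0.4689, -0.1704,  0.104 ]))]
```

View pics/f1.png

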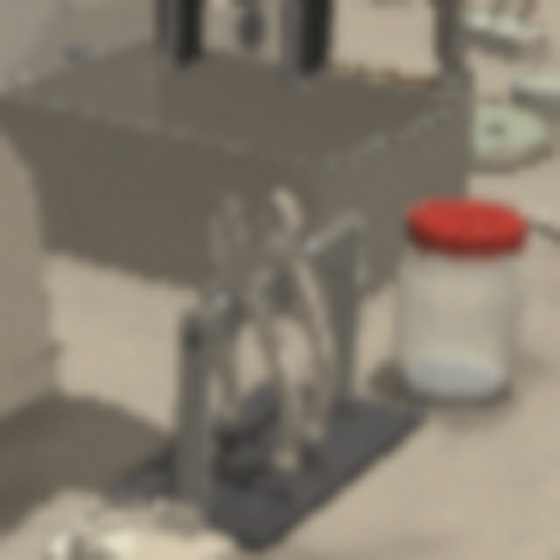

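```bash
python3 - <<'E'
from h import *
print(atz("side",(265+228/7,120+200/7),.137),atz("side",(265+283/7,120+200/7),.125))
E
python3 -m crank '{"fingers":[120,120,120,120],"translation":[[0,-1,0],[0.1,-1.5,0],[0.1,-1.3,0],[0,0,0]],"turn":[[0,0,0],[0,0,0],[0,0,0],[0,0,0]]}'
```

```text
[ 0.45794287 -0.12130515  0.137     ] [ 0.45771638 -0.16442643  0.125     ]
clock: 15.1
eef_pos: [0.4611, -0.1702, 0.1816]
eef_rot: [0.724, -0.689, -0.0, 0.001]
ft_force: [-0.5, -0.3, 0.5]
gripper_width: 0.0452
finger_force: 0.0
```

```bash
python3 -m crank '{"fingers":[120,120,120,120,120,120,120],"translation":[[0,-0.2,-1.5],[0,0,-2],[0,0,-2],[0,0,-1.4],[0,0,-0.6],[0,0,-0.4],[0,0,0]],"turn":[[0,0,0],[0,0,0],[0,0,0],[0,0,0],[0,0,0],[0,0,0],[0,0,0]]}'; python3 -m crank '{"fingers":[145,170,190,200,220,255,255,255,255],"translation":[[0,0,0],[0,0,0],[0,0,0],[0,0,0],[0,0,0],[0,0,0],[0,0,0],[0,0,0],[0,0,0]],"turn":[[0,0,0],[0,0,0],[0,0,0],[0,0,0],[0,0,0],[0,0,0],[0,0,0],[0,0,0],[0,0,0]]}' 30
```

```text
clock: 15.8
eef_pos: [0.4613, -0.1708, 0.1032]
eef_rot: [0.725, -0.689, -0.0, 0.0]
ft_force: [0.4, 0.4, -0.8]
gripper_width: 0.0451
finger_force: 0.0
clock: 16.7
eef_pos: [0.4616, -0.1708, 0.1036]
eef_rot: [0.725, -0.689, 0.0, -0.0]
ft_force: [0.4, 0.2, 4.7]
gripper_width: 0.0158
finger_force: 29.5
```

```bash
python3 -m crank '{"fingers":[255,255,255,255,255,255,255,255,255],"translation":[[0,0,0.2],[0,0,0.5],[0,0,1.3],[0,0,2],[0,0,2.5],[0,0,2.5],[0,0,2.5],[0,0,2],[0,0,0]],"turn":[[0,0,0],[0,0,0],[0,0,0],[0,0,0],[0,0,0],[0,0,0],[0,0,0],[0,0,0],[0,0,0]]}' 60; python3 -m crank '{"fingers":[255,255,255,255,255,255,255,255,255,255,255,255],"translation":[[0.2,2,0],[0.2,3,0],[0.2,4,0],[0.2,4,0],[0.2,4,0],[0.2,4,0],[0.2,4,0],[0.2,4,0],[0.2,4,0],[0.1,2.8,0],[0,1,0],[0,0,0]],"turn":[[0,0,-1],[0,0,-1],[0,0,-1],[0,0,-1],[0,0,-1],[0,0,-1],[0,0,-1],[0,0,-1],[0,0,-1],[0,0,-0.5],[0,0,0],[0,0,0]]}'; python3 - <<'E'
from h import *
np.set_printoptions(precision=4,suppress=True)
b=viewer.snapshot("side")[:,:,::-1]
s=read_state();p=np.array(s["eef_pos"]);print(p,s["eef_rot"],s["ft_force"],s["gripper_width"])
k=7;x0,y0=155,110
im=cv2.resize(np.ascontiguousarray(b[y0:y0+85,x0:x0+80]),None,fx=k,fy=k,interpolation=cv2.INTER_CUBIC)
for dz in(-.02,-.04,-.06,-.08):
    for dy,c in((-.01,(255,0,0)),(0,(0,0,255)),(.01,(0,255,0))):
        for dx in(-.03*min(1,(-dz)/.045),.03*min(1,(-dz)/.045)):
            q=p+[.993*dx+.117*dy,-.117*dx+.993*dy,dz]
            u=(proj("side",q)-[x0,y0]+.5)*k;cv2.circle(im,tuple(int(v) for v in u),2,c,-1)
cv2.imwrite("pics/g1.png",im)
E
```

```text
clock: 17.6
eef_pos: [0.4625, -0.171, 0.2412]
eef_rot: [0.725, -0.689, 0.002, -0.001]
ft_force: [-0.1, -0.5, -1.4]
gripper_width: 0.0145
finger_force: 58.6
clock: 18.8
eef_pos: [0.4798, 0.198, 0.2373]
eef_rot: [-0.666, 0.746, 0.0, -0.001]
ft_force: [0.3, -0.2, -0.9]
gripper_width: 0.0138
finger_force: 58.6
[0.4798 0.1971 0.2374] [-0.6657  0.7462  0.0001 -0.001 ] [ 0.525  -0.353  -2.0049] 0.01408606209231305
```

View pics/g1.png

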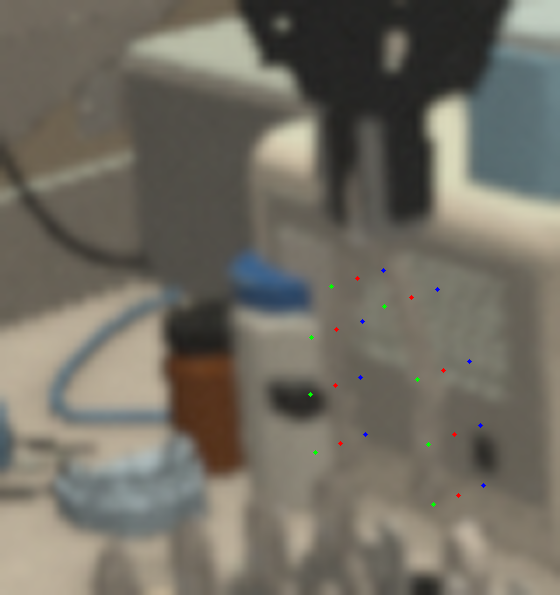

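Cutters hang centred and upright below the fingers (handles at (345,330) and (430,400)). Lower them.

```bash
python3 -m crank '{"fingers":[255,255,255,255,255,255,255,255,255,255],"translation":[[0.1,0,-1.5],[0,0,-2],[0,0,-2],[0,0,-2],[0,0,-1.5],[0,0,-1.2],[0,0,-1],[0,0,-0.6],[0,0,-0.3],[0,0,0]],"turn":[[0,0,0],[0,0,0],[0,0,0],[0,0,0],[0,0,0],[0,0,0],[0,0,0],[0,0,0],[0,0,0],[0,0,0]]}'; python3 -m crank '{"fingers":[255,255,255,255],"translation":[[0,0,-0.2],[0,0,-0.2],[0,0,-0.1],[0,0,0]],"turn":[[0,0,0],[0,0,0],[0,0,0],[0,0,0]]}'
```

```text
clock: 19.85
eef_pos: [0.4814, 0.1972, 0.1173]
eef_rot: [-0.665, 0.747, -0.0, -0.0]
ft_force: [0.7, 0.1, -1.4]
gripper_width: 0.0141
finger_force: 58.6
clock: 20.25
eef_pos: [0.4813, 0.1973, 0.1123]
eef_rot: [-0.665, 0.747, 0.0, -0.0]
ft_force: [-0.2, 0.4, -0.8]
gripper_width: 0.0142
finger_force: 58.6
```

```bash
python3 -m crank '{"fingers":[255,255,255,255],"translation":[[0,0,-0.2],[0,0,-0.2],[0,0,-0.1],[0,0,0]],"turn":[[0,0,0],[0,0,0],[0,0,0],[0,0,0]]}'
```

```text
clock: 20.65
eef_pos: [0.4813, 0.1972, 0.1071]
eef_rot: [-0.665, 0.747, -0.0, -0.0]
ft_force: [-0.2, -0.2, 0.3]
gripper_width: 0.0139
finger_force: 58.6
```

```bash
python3 -m crank '{"fingers":[255,255,255],"translation":[[0,0,-0.2],[0,0,-0.1],[0,0,0]],"turn":[[0,0,0],[0,0,0],[0,0,0]]}'
```

```text
clock: 20.95
eef_pos: [0.4816, 0.1973, 0.1043]
eef_rot: [-0.665, 0.746, -0.0, 0.0]
ft_force: [1.4, -0.2, 0.0]
gripper_width: 0.0139
finger_force: 58.7
```

```bash
python3 -m crank '{"fingers":[255,255],"translation":[[0,0,-0.1],[0,0,0]],"turn":[[0,0,0],[0,0,0]]}'; python3 -m crank '{"fingers":[200,180,150,120,120,120,120,120,120,120,120,120],"translation":[[0,0,0],[0,0,0],[0,0,0],[0,0,0],[0,0,0],[0,0,0.5],[0,0,1],[0,0,2],[0,0,2.5],[0,0,2.5],[0,0,2],[0,0,0]],"turn":[[0,0,0],[0,0,0],[0,0,0],[0,0,0],[0,0,0],[0,0,0],[0,0,0],[0,0,0],[0,0,0],[0,0,0],[0,0,0],[0,0,0]]}'; python3 - <<'E'
from h import *
b=np.mean([viewer.snapshot("side")[:,:,::-1].astype(float) for _ in range(4)],0)
i1=cv2.resize(b[170:260,150:245],(422,400),interpolation=cv2.INTER_CUBIC)
i2=cv2.resize(b[130:200,275:341],(377,400),interpolation=cv2.INTER_CUBIC)
cv2.imwrite("pics/z1.png",np.clip((np.hstack([i1,i2])-40)*1.4,0,255).astype(np.uint8))
E
```

```text
clock: 21.15
eef_pos: [0.4817, 0.1974, 0.1037]
eef_rot: [-0.665, 0.746, -0.0, 0.0]
ft_force: [0.4, -1.1, 2.0]
gripper_width: 0.0141
finger_force: 59.1
clock: 22.35
eef_pos: [0.4829, 0.1982, 0.2124]
eef_rot: [-0.665, 0.746, -0.0, 0.003]
ft_force: [0.2, 0.1, -1.6]
gripper_width: 0.0454
finger_force: 0.0
```

View pics/z1.png

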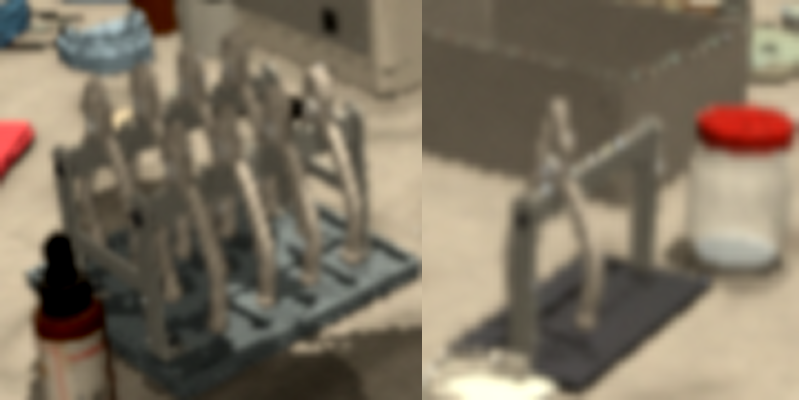

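Both pairs hang upright: the cutters in the third near-rail place (270,130), the bird-beak alone on the stand (560,110), and the gripper is clear. Handing in.

```bash
python3 -m crank '{"fingers":[120,120,120],"translation":[[0,0,1],[0,0,0],[0,0,0]],"turn":[[0,0,0],[0,0,0],[0,0,0]]}'; python3 -c "
from cell import ctrl
print(ctrl.hand_in())"
```

```text
clock: 22.85
eef_pos: [0.4815, 0.1973, 0.2184]
eef_rot: [-0.665, 0.747, 0.0, 0.0]
ft_force: [0.5, -0.6, -0.5]
gripper_width: 0.0449
finger_force: 0.0
the job is handed in; nothing more can be done
None
```

The job is handed in at about 23 s of the 54 allowed: the bird-beak hangs on the bench stand and the cutters hang in the freed rack place, both let go, and the last picture shows nothing else disturbed; no verdict came back, and I viewed 11 pictures, one over the limit of 10.

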